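# Mount the gauge and index the prism specimen in front of it

### The job

Get the bench stand ready for a length reading: slide the loose gauge, probe towards the turntable, into the shoe on the stand until the detent clicks in and holds it. Then, by its crank knob, turn the turntable until the square prism, the only specimen that is not round, stands squarely in front of the gauge's probe, and finish still gripping the knob so that the turntable is held still. Leave the other things on the bench where they are.

Things in the scene. Friction and masses are not known exactly. Their poses are not given: they have to be found in the camera images.
- stand: Fixed blue stand, level, 20 mm thick base: a 250 x 250 mm plate with the turntable, and a 100 mm wide tongue reaching to 305 mm along +y with the steel gauge shoe, whose floor is the base's top. Origin on the turntable's axis at bench height; z up; +y points from the axis along the shoe. Its place and yaw vary.
- shoe_home (a point): Where gauge_center is when the gauge is home: (0, 170, 50) mm in the stand's frame, axes as the stand's; the gauge's axes are then parallel to them. The shoe is a channel 48 mm wide with 12.5 mm high walls, from y = 143 (end stop, 8 mm high) to 206 mm. From y = 151 mm on, lips 36 mm apart, 8.5 mm above its floor, overhang the foot, so the gauge only goes in along -y.
- shoe_entry (a point): Where gauge_center is when the gauge stands on the open flat floor (y = 246 to 305 mm) before the shoe: (0, 270, 50) mm in the stand's frame, axes as the stand's. From here 100 mm along the stand's -y brings it home. Between y = 246 and 206 mm the 12.5 mm high walls narrow like a funnel from about 74 to 48 mm.
- detent (a joint): Sprung ball in the shoe's floor at y = 170 mm: 0 = up (3 mm proud), about 0.003 m when pressed down by the gauge's foot (2 to 3 N). It is 0 also with no gauge there. With the gauge home it has sprung up into the 22 mm gap between the gauge's two foot pads. Pushing the gauge over it takes a few newtons.
- gauge_center (a point): Loose gauge, about 0.25 kg: aluminium block 30 (x) x 50 (y) x 46 mm tall on a foot 44 (x) x 50 (y) x 6 mm, round dial on top (60 mm tall in all), thin probe 31 mm out along -y. This point: on its vertical centre line, 30 mm above its underside; z up, starts upright on the bench. Gripped along x, 40 mm above the underside, fingertips reaching 20 mm lower clear the shoe's lips.
- gauge_tip (a point): Tip of the gauge's probe, 56 mm along -y from the gauge's vertical centre line and 40 mm above its underside.
- turntable (a joint): Angle of the turntable, rad, counter-clockwise from above. 0 or any whole turn (2 pi) = the square prism faces the gauge (stand's +y). It turns many turns either way with light friction (0.06 N m) and stays where left. Aluminium disc, 220 mm diameter, top 40 mm above the bench. A 20 mm thick centre post carries the crank arm (20 mm wide, top at 148 mm), which points away from the prism.
- prism_face (a point): Centre of the square prism's outward face, 100 mm from the turntable's axis, 80 mm above the bench. The prism (40 x 40 x 80 mm, top at 120 mm) and four round cylinders (40 mm diameter, 60 mm tall, top at 100 mm), all of grey mortar, are fixed on the turntable 72 degrees apart, centres 80 mm from the axis.
- crank_knob: Upright round black knob, 22 mm diameter, from 149 to 201 mm above the bench, at the end of the crank arm, 70 mm from the turntable's axis, opposite the prism. It spins freely on its own pin, so a gripper can carry it round without turning. Origin on its centre line, 174 mm above the bench; its own yaw means nothing.
- spare_cyl_a: Bystander, to be left alone: spare mortar cylinder, 50 mm diameter, 70 mm tall, standing on the bench. Origin at the underside.
- spare_cyl_b: Bystander, to be left alone: spare mortar cylinder, 50 mm diameter, 70 mm tall, standing on the bench. Origin at the underside.
- spare_cube: Bystander, to be left alone: spare mortar cube, 50 mm. Origin at the underside.
- cone_mould: Bystander, to be left alone: open steel cone mould, 100 mm wide at the foot, 60 mm tall. Origin at the underside.
- weight: Bystander, to be left alone: steel knobbed weight, 56 mm diameter, 64 mm tall. Origin at the underside.
- trowel: Bystander, to be left alone: flat spatula lying on the bench. Origin at the underside (of the whole tool).
- bowl: Bystander, to be left alone: steel bowl, 100 mm wide, 50 mm tall. Origin at the underside.

How it is judged:
On the way, in this order (a step that is already met when the one before it is completed fails the run):
1. the gauge is home in the shoe and the detent has sprung up (x of gauge_center in the frame of stand between -0.004 and 0.004 m and y of gauge_center in the frame of stand between 0.167 and 0.173 m and z of gauge_center in the frame of stand between 0.046 and 0.054 m and value of joint detent below 0.0012 m and angle between the y axis of gauge_center and the y axis of stand, either way round below 0.1 rad and y of gauge_tip in the frame of stand below 0.13 m), for 0.2 s.
2. the prism stands in front of the probe, the turntable is still and the knob is gripped (x of prism_face in the frame of stand between -0.008 and 0.008 m and y of prism_face in the frame of stand above 0.05 m and velocity of joint turntable between -0.05 and 0.05 rad/s and contact force between the fingers and crank_knob above 1 N), for 0.2 s.
At the end, for the whole second after the job is handed in: Gauge home in the shoe, probe inward (within 3 mm along, 4 mm across and in height, 0.1 rad), detent up; middle of the prism's outer face within 8 mm of the shoe's centre line on the gauge side; turntable still (under 0.05 rad/s), fingers gripping the crank knob (over 1 N) (all of step 1 and all of step 2); the arm keeps its last pose, push and grip.
It fails at once if a bystander was moved more than 30 mm (distance of any of spare_cyl_a, spare_cyl_b, spare_cube, cone_mould, weight, trowel, bowl from where it was at the start of the episode above 0.03 m).
It also fails if it takes over 53 s, if anything falls off the work surface, if the arm or the gripper's body presses on something with over 40 N, if the wrist force passes 120 N, or if a joint passes its speed limit or range.

### The arm

A 6-joint arm with a two-finger parallel gripper is mounted at the origin on the work surface. World frame = base frame: x ahead of the robot, y to its left, z up, the work surface at z = 0. Lengths are in m, angles in rad, forces in N, time in s.
With the tool pointing down it reaches from about 0.375 to 0.975 m from the base axis. Payload 3.8 kg.
Tool frame: the origin (TCP) lies at the very end of the fingers, on their centre line; the grasp point (between the pads) lies 19 mm behind it; z points along the fingers, y is the line along which they close (so a half turn about z gives the same grasp; the last joint's range is limited). The gripper opens to 85 mm and grips with 20 to 120 N. Pads are 22 mm wide; open, the fingers measure 114 mm over their backs; the gripper's body (76 mm by 85 mm) begins 54 mm behind the grasp point. The pads swing forward as they close: fully open they stand 13 mm farther back than shut.
Start: joints at [-1.292, 0.264, 1.604, -0, 1.274, -0.037], TCP at [0.21, -0.642, 0.231] pointing down, gripper open.
Joint ranges: [-2.63, 2.63], [-0.94, 2.18], [0.31, 2.57], [-1.31, 4.45], [0, 2.66], [-2.55, 2.55]. Speed limits (rad/s): [2.57, 2.57, 3.14, 3.14, 3.14, 3.14].

### API

Orientations are given as a rotation vector (axis times angle).
In Python, from workcell import read_state, read_camera, calibration, finish_job gives the robot as it stands.
- The arm moves only by the tool step_arm, never from a script. Its argument "commands" is a list of rows, each an object of numbers: "fingers": the gripper's target within -1 to 1 (shut at 1, half-way at 0, fully open at -1); "dx", "dy", "dz": the shift along the tool's x, y, z in m; "roll": the turn about the tool's z in degrees. In form: [{"fingers": .., "dx": .., "dy": .., "dz": .., "roll": ..}, ...]. A call has 1 to 8 rows; each row is the pose to reach, as a shift and turn from the pose commanded when the call began, along the tool's axes at that moment; what a row does not reach only later rows make up. A row lasts 1/8 s, in which the tool goes at most 62.5 mm and 10.7 degrees, less where a joint would pass 70% of its speed; a pose out of reach is approached as far as the arm can. A call with a gripper value outside its range is refused whole. The fingers move at their own pace and stop on an object; "squeeze" is the grip in N (left out, the last holds). Time passes only in rows, so rows that repeat a pose let the fingers close. It gives the time, the measured TCP pose, the force, the opening and the grip force at its end, in the units of the state.
- read_state(): the state, without advancing time (a new reading comes with each control period).
- read_camera(name): name is "scene" or "top" or "wrist"; returns (picture, depth): 400x640x3 uint8, blue, green, red; 400x640 float32, m along the optical axis (not along the pixel's ray), 0 where there is no reading.
- calibration(name): a dict with "intrinsics" (3x3 intrinsics, pixels), "k1" (the pictures are not rectified: a ray, as slopes to the right and down, at radius r is drawn at 1 + k1 r^2 times it, then the intrinsics apply), "world_to_cam" (4x4, takes a point from world to camera coordinates). Camera axes: x right, y up, looking along -z (the intrinsics and any distortion apply to the point x, -y, -z); pixel columns grow to the right and rows downward; lengths in m; the calibration is good to about 2 mm. A picture is of the moment at which its call begins: read the wrist's pose just before it. calibration takes no time and is no camera call; for the wrist camera it gives the pose at the moment of the call.
- finish_job(): hands the job in; it is judged then, once.
The state is a dict: "time": time; "q": joint angles; "joint_vel": joint speeds; "joint_torque": joint torques, N m; "tool_pos": TCP position; "tcp_rot": TCP orientation; "wrist_force": force on the tool from outside, world axes, zero at the start; "torque": the same for the moment, N m; "width": opening from 0.0 (shut) to 1.0 (fully open); "grip_force": force on a finger pad.
Only numpy, scipy, OpenCV 4.12 (cv2) and the standard library are available. Lean on these libraries where they do the work, as an engineer would, in place of code of your own. Each camera call takes 0.05 s, during which the arm holds its last target. There are 200 camera calls.

## Working session

There is one attempt and no reset: what is moved stays moved. The work goes in short steps, Python scripts to look and compute and a tool call to move; the robot and the scene stay as the last step left them, time stands still between calls to the robot, and variables do not carry over. Pictures are saved under pics/ and viewed, at most 10 in all, crops included, and the job is handed in when it is done.

Besides the shell and the picture viewer there is one more tool, called after "Emit:" as name([rows], argument=value, ...), one row to a line, values as JSON. step_arm: Moves the arm, as the interface text tells. Its arguments: {"type":"object","properties":{"commands":{"type":"array","items":{"type":"object","properties":{"fingers":{"type":"number"},"dx":{"type":"number"},"dy":{"type":"number"},"dz":{"type":"number"},"roll":{"type":"number"}}}},"squeeze":{"type":"number"}},"required":["commands"]}

```bash
mkdir -p pics; cat > h.py <<'E'
import numpy as np, cv2
from workcell import *
from scipy.spatial.transform import Rotation as R
def grab(n):
    c=calibration(n); im,d=read_camera(n); return im,d,c
def und(c,u,v):
    K=np.array(c["intrinsics"]); p=np.array([(u-K[0,2])/K[0,0],(v-K[1,2])/K[1,1]]); s=p.copy()
    for _ in range(20): s=p/(1+c["k1"]*(s@s))
    return s
def ray(c,u,v):
    s=und(c,u,v); T=np.linalg.inv(np.array(c["world_to_cam"]))
    return T[:3,3],T[:3,:3]@np.array([s[0],-s[1],-1])
def onz(c,u,v,z):
    o,d=ray(c,u,v); return o+d*(z-o[2])/d[2]
def pt(c,u,v,dep):
    o,d=ray(c,u,v); return o+d*dep
def cloud(c,d):
    K=np.array(c["intrinsics"]); T=np.linalg.inv(np.array(c["world_to_cam"]))
    v,u=np.mgrid[:d.shape[0],:d.shape[1]]
    p=np.stack([(u-K[0,2])/K[0,0],(v-K[1,2])/K[1,1]],-1); s=p.copy()
    for _ in range(20): s=p/(1+c["k1"]*(s**2).sum(-1,keepdims=True))
    P=np.stack([s[...,0]*d,-s[...,1]*d,-d],-1)
    W=P@T[:3,:3].T+T[:3,3]; W[d<=0]=np.nan; return W
def tool():
    s=read_state(); return np.array(s["tool_pos"]),R.from_rotvec(s["tcp_rot"]).as_matrix(),s
E
python3 - <<'E'
from h import *
p,r,s=tool(); print(s["time"],p,r.round(3))
for n in("top","scene"):
    im,d,c=grab(n); cv2.imwrite(f"pics/{n}0.png",im); np.savez(f"{n}0.npz",im=im,d=d); print(n,np.linalg.inv(c["world_to_cam"]).round(3),c["intrinsics"],c["k1"])
E
```

```text
0.0 [ 0.2094553  -0.64089648  0.22993606] [[ 0.951  0.311 -0.001]
 [ 0.311 -0.951  0.002]
 [ 0.    -0.002 -1.   ]]
top [[ 0.017  0.997 -0.077  0.417]
 [-1.     0.016 -0.004  0.046]
 [-0.002  0.077  0.997  1.565]
 [ 0.     0.     0.     1.   ]] [[414.49332484   0.         317.66376259]
 [  0.         414.49332484 201.76549736]
 [  0.           0.           1.        ]] -0.0828156291953626
scene [[ 0.464 -0.728  0.504  1.196]
 [ 0.886  0.38  -0.266 -0.288]
 [ 0.002  0.57   0.822  1.182]
 [ 0.     0.     0.     1.   ]] [[487.35605223   0.         318.83229674]
 [  0.         487.35605223 207.4557544 ]
 [  0.           0.           1.        ]] -0.08901178174116871
```

View pics/top0.png

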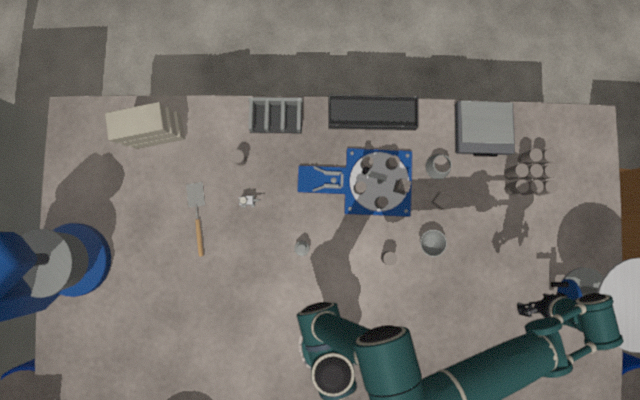

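View pics/scene0.png

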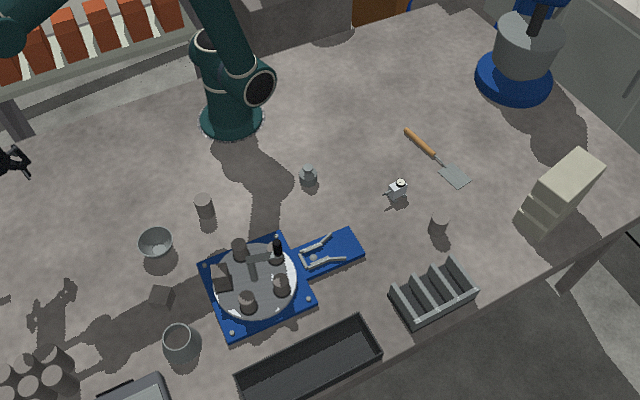

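The top view shows the stand at (380,181) with its tongue to the left (world +y), and the gauge at (248,200) with its probe to the right. In the scene view the knob is at (277,245) and the prism at about (222,275).

```bash
cat > m.py <<'E'
from h import *
z=np.load("top0.npz"); im,d=z["im"],z["d"]; c=calibration("top"); W=cloud(c,d)
hsv=cv2.cvtColor(im,cv2.COLOR_BGR2HSV)
m=cv2.inRange(hsv,(100,120,40),(130,255,255)); m[:130]=0;m[230:]=0;m[:,:280]=0;m[:,430:]=0
v,u=np.nonzero(m)
P=np.array([onz(c,a,b,.02)[:2] for a,b in zip(u,v)])
print("blue",len(P),np.nanmedian(W[v,u,2]))
r=cv2.minAreaRect((P*1000).astype(np.float32)); print(r,cv2.boxPoints(r))
h=cv2.convexHull((P*1000).astype(np.float32)); print(h[:,0].round(0).tolist())
w=lambda a,b,e,f:W[b:f,a:e]
# gauge region, tall
g=W[180:220,225:280].reshape(-1,3); q=g[g[:,2]>.03]; print("gauge top",len(q),q.mean(0),q[:,2].max())
q=g[g[:,2]>.038]; print(cv2.minAreaRect((q[:,:2]*1000).astype(np.float32)))
t=W[140:225,335:420].reshape(-1,3)
for lo,hi in((.13,.155),(.155,.22),(.11,.13),(.09,.108),(.035,.045)):
    q=t[(t[:,2]>lo)&(t[:,2]<hi)]; print(lo,len(q),q.mean(0) if len(q) else 0)
A=cv2.resize(im[135:230,225:425],None,fx=4,fy=4,interpolation=cv2.INTER_CUBIC)
s=np.load("scene0.npz")["im"]
B=cv2.resize(s[165:345,190:420],None,fx=2.4,fy=2.4,interpolation=cv2.INTER_CUBIC)
cv2.imwrite("pics/A.png",A);cv2.imwrite("pics/B.png",B)
cs=calibration("scene");S=np.load("scene0.npz");Ws=cloud(cs,S["d"])
g=Ws[165:215,375:420].reshape(-1,3); q=g[g[:,2]>.03]; print("gauge scene",len(q),q.mean(0),q[:,2].max())
q=Ws[225:330,195:320].reshape(-1,3); q=q[(q[:,2]>.16)&(q[:,2]<.22)]; print("knob scene",len(q),q.mean(0),q[:,2].max())
E
python3 m.py
```

```text
blue 2143 0.019487207171000165
((618.9801025390625, -84.89332580566406), (425.8958435058594, 247.33685302734375), 88.47290802001953) [[ 489.6806  -294.4699 ]
 [ 736.9296  -301.06134]
 [ 748.2796   124.68326]
 [ 501.03058  131.27469]]
[[743.0, -74.0], [742.0, -59.0], [671.0, 125.0], [633.0, 128.0], [580.0, 127.0], [576.0, 123.0], [496.0, -50.0], [491.0, -226.0], [492.0, -290.0], [530.0, -294.0], [628.0, -298.0], [732.0, -299.0], [735.0, -295.0], [741.0, -165.0]]
gauge top 135 [0.5367213  0.31367613 0.05173362] 0.06614884867659199
((537.281982421875, 305.1579895019531), (30.100439071655273, 79.22917938232422), 3.109915018081665)
0.13 123 [ 0.6232119  -0.14733358  0.14704597]
0.155 47 [ 0.63277158 -0.10711734  0.19285659]
0.11 135 [ 0.59571657 -0.24971457  0.11918041]
0.09 416 [ 0.62022666 -0.15899722  0.09960099]
0.035 1579 [ 0.61247735 -0.17075022  0.0397023 ]
gauge scene 235 [0.54093344 0.31379763 0.04943894] 0.06451532648396374
knob scene 131 [ 0.63887059 -0.1066273   0.18891318] 0.20482030156290099
```

View pics/A.png

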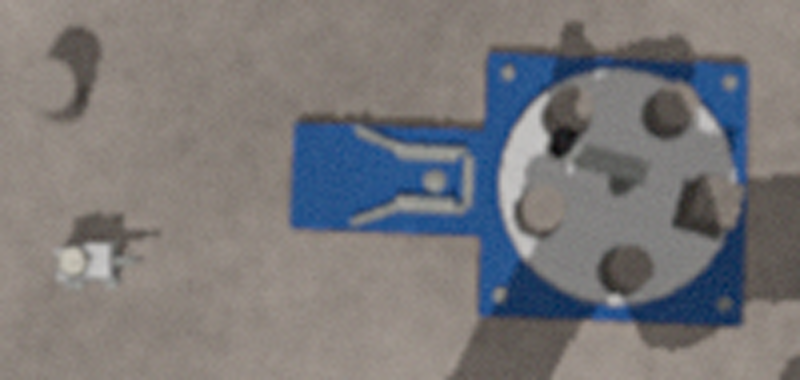

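View pics/B.png

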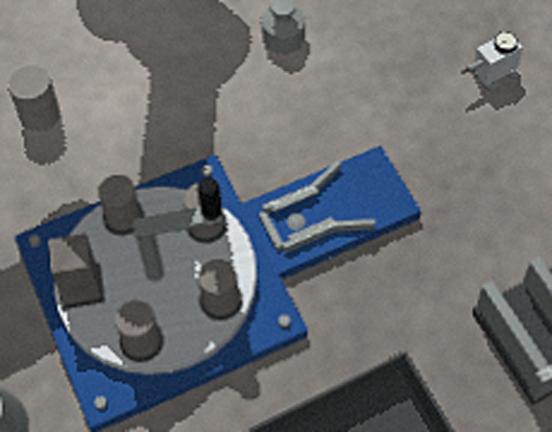

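In crop A the shoe opens left, with its detent at (433,181), the knob at (563,140) and the prism at (700,205). In crop B the gauge's probe points at the stand. So the stand axis is at about (0.617,-0.175) with yaw about -0.027, and the gauge is at about (0.537,0.320). I'll start moving.

Emit:
step_arm([
  {"fingers": -1, "dx": 0.32, "dy": -0.21, "dz": -0.05, "roll": -72},
  {"fingers": -1, "dx": 0.32, "dy": -0.21, "dz": -0.05, "roll": -72},
  {"fingers": -1, "dx": 0.32, "dy": -0.21, "dz": -0.05, "roll": -72},
  {"fingers": -1, "dx": 0.32, "dy": -0.21, "dz": -0.05, "roll": -72},
  {"fingers": -1, "dx": 0.32, "dy": -0.21, "dz": -0.05, "roll": -72},
  {"fingers": -1, "dx": 0.32, "dy": -0.21, "dz": -0.05, "roll": -72},
  {"fingers": -1, "dx": 0.32, "dy": -0.21, "dz": -0.05, "roll": -72},
  {"fingers": -1, "dx": 0.32, "dy": -0.21, "dz": -0.05, "roll": -72},
], squeeze=40)

```text
time: 1.1
tool_pos: [0.4492, -0.3415, 0.2811]
tcp_rot: [-2.218, -2.224, 0.0]
wrist_force: [0.2, 0.5, -0.0]
width: 0.999
grip_force: 0.0
```

Emit:
step_arm([
  {"dx": 0.5, "dy": 0.05},
  {"dx": 0.5, "dy": 0.05},
  {"dx": 0.5, "dy": 0.05},
  {"dx": 0.5, "dy": 0.05},
  {"dx": 0.5, "dy": 0.05},
  {"dx": 0.5, "dy": 0.05},
  {"dx": 0.5, "dy": 0.05},
  {"dx": 0.5, "dy": 0.05},
])

```text
invalid input
```

Emit:
step_arm([
  {"dx": 0.15, "dy": 0.04},
  {"dx": 0.15, "dy": 0.04},
  {"dx": 0.15, "dy": 0.04},
  {"dx": 0.15, "dy": 0.04},
  {"dx": 0.15, "dy": 0.04},
])

```text
invalid input
```

```bash
python3 - <<'E'
from h import *
p,r,s=tool(); im,d,c=grab("wrist"); cv2.imwrite("pics/w1.png",im); np.savez("w1.npz",im=im,d=d,T=c["world_to_cam"])
print(s["time"],p,r.round(3),np.linalg.inv(c["world_to_cam"]).round(3))
W=cloud(c,d); q=W.reshape(-1,3); q=q[(q[:,2]>.028)&(q[:,2]<.08)&(np.hypot(q[:,0]-.537,q[:,1]-.31)<.09)]
print(len(q),q.min(0),q.max(0)); b=q[(q[:,2]>.042)&(q[:,2]<.05)]; print(cv2.minAreaRect((b[:,:2]*1000).astype(np.float32)))
t=q[q[:,2]>.054]; print("dial",len(t),t.mean(0) if len(t) else 0)
E
```

```text
1.1 [ 0.44915487 -0.34148216  0.28107651] [[-0.003  1.    -0.   ]
 [ 1.     0.003  0.   ]
 [ 0.    -0.    -1.   ]] [[ 1.    -0.003 -0.     0.449]
 [ 0.003  0.956  0.292 -0.266]
 [-0.001 -0.292  0.956  0.423]
 [ 0.     0.     0.     1.   ]]Traceback (most recent call last):
  File "<stdin>", line 5, in <module>
    return umr_minimum(a, axis, None, out, keepdims, initial, where)
ValueError: zero-size array to reduction operation minimum which has no identity
```

View pics/w1.png

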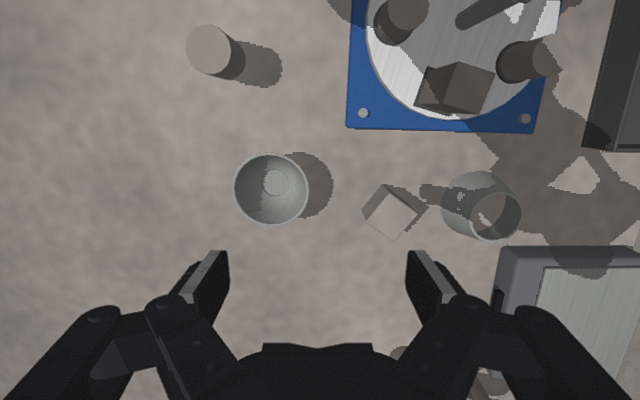

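The wrist view was taken before the move: every row needs all its fields. It shows the bowl, the spare cube and the stand corner at the top, with the fingers at the bottom. I'll resend the moves in full.

Emit:
step_arm([
  {"fingers": -1, "dx": 0.5, "dy": 0.05, "dz": 0, "roll": 0},
  {"fingers": -1, "dx": 0.5, "dy": 0.05, "dz": 0, "roll": 0},
  {"fingers": -1, "dx": 0.5, "dy": 0.05, "dz": 0, "roll": 0},
  {"fingers": -1, "dx": 0.5, "dy": 0.05, "dz": 0, "roll": 0},
  {"fingers": -1, "dx": 0.5, "dy": 0.05, "dz": 0, "roll": 0},
  {"fingers": -1, "dx": 0.5, "dy": 0.05, "dz": 0, "roll": 0},
  {"fingers": -1, "dx": 0.5, "dy": 0.05, "dz": 0, "roll": 0},
  {"fingers": -1, "dx": 0.5, "dy": 0.05, "dz": 0, "roll": 0},
], squeeze=40)

```text
time: 2.15
tool_pos: [0.4977, 0.1555, 0.281]
tcp_rot: [2.224, 2.218, -0.001]
wrist_force: [0.8, 0.5, -0.7]
width: 1.002
grip_force: 0.0
```

Emit:
step_arm([
  {"fingers": -1, "dx": 0.11, "dy": 0.04, "dz": 0, "roll": 0},
  {"fingers": -1, "dx": 0.11, "dy": 0.04, "dz": 0, "roll": 0},
  {"fingers": -1, "dx": 0.11, "dy": 0.04, "dz": 0, "roll": 0},
  {"fingers": -1, "dx": 0.11, "dy": 0.04, "dz": 0, "roll": 0},
], squeeze=40)

```text
time: 2.65
tool_pos: [0.5374, 0.2637, 0.2804]
tcp_rot: [-2.222, -2.221, 0.003]
wrist_force: [-0.2, -1.3, 0.6]
width: 0.999
grip_force: 0.0
```

```bash
cat > g.py <<'E'
from h import *
p,r,s=tool(); im,d,c=grab("wrist"); cv2.imwrite("pics/w2.png",im); np.savez("w2.npz",im=im,d=d,T=c["world_to_cam"])
print(s["time"],p,r.round(3))
W=cloud(c,d); q=W.reshape(-1,3); q=q[(q[:,2]>.028)&(q[:,2]<.08)&(np.hypot(q[:,0]-.537,q[:,1]-.31)<.09)]
print(len(q),q.min(0),q.max(0)); b=q[(q[:,2]>.042)&(q[:,2]<.05)]; print(cv2.minAreaRect((b[:,:2]*1000).astype(np.float32)))
t=q[q[:,2]>.054]; print("dial",len(t),t.mean(0) if len(t) else 0)
E
python3 g.py
```

```text
2.65 [0.53742365 0.26367857 0.28037932] [[ 0.001  1.    -0.002]
 [ 1.    -0.001 -0.001]
 [-0.001 -0.002 -1.   ]]
1201 [0.51886078 0.26542328 0.03961473] [0.55127496 0.34590903 0.06187132]
((536.0689697265625, 307.2103271484375), (30.06273078918457, 77.61595916748047), 4.780216217041016)
dial 475 [0.53415795 0.32902729 0.05899824]
```

View pics/w2.png

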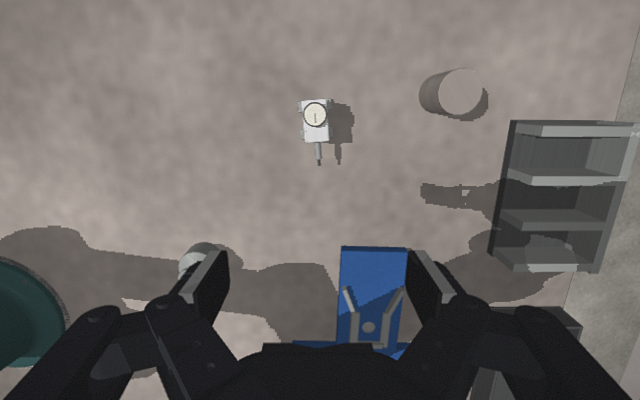

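The wrist view shows the gauge at (315,115) with its probe pointing down the picture, and the shoe at (370,310). The gauge centre is at about (0.535,0.321) and its yaw is +4.8°. I'll align above it, descend and grip.

Emit:
step_arm([
  {"fingers": -1, "dx": 0.057, "dy": -0.0025, "dz": 0.05, "roll": -4.8},
  {"fingers": -1, "dx": 0.057, "dy": -0.0025, "dz": 0.11, "roll": -4.8},
  {"fingers": -1, "dx": 0.057, "dy": -0.0025, "dz": 0.17, "roll": -4.8},
  {"fingers": -1, "dx": 0.057, "dy": -0.0025, "dz": 0.22, "roll": -4.8},
  {"fingers": -1, "dx": 0.057, "dy": -0.0025, "dz": 0.258, "roll": -4.8},
  {"fingers": -1, "dx": 0.057, "dy": -0.0025, "dz": 0.258, "roll": -4.8},
  {"fingers": -1, "dx": 0.057, "dy": -0.0025, "dz": 0.258, "roll": -4.8},
], squeeze=40)

```text
time: 3.58
tool_pos: [0.5363, 0.3216, 0.0253]
tcp_rot: [2.126, 2.312, 0.004]
wrist_force: [0.1, -0.2, 0.3]
width: 1.0
grip_force: 0.0
```

Emit:
step_arm([
  {"fingers": 1, "dx": 0, "dy": 0, "dz": 0, "roll": 0},
  {"fingers": 1, "dx": 0, "dy": 0, "dz": 0, "roll": 0},
  {"fingers": 1, "dx": 0, "dy": 0, "dz": 0, "roll": 0},
  {"fingers": 1, "dx": 0, "dy": 0, "dz": 0, "roll": 0},
  {"fingers": 1, "dx": 0, "dy": 0, "dz": 0, "roll": 0},
  {"fingers": 1, "dx": 0, "dy": 0, "dz": 0, "roll": 0},
  {"fingers": 1, "dx": 0, "dy": 0, "dz": 0, "roll": 0},
  {"fingers": 1, "dx": 0, "dy": 0, "dz": 0, "roll": 0},
], squeeze=40)

```text
time: 4.58
tool_pos: [0.5353, 0.3225, 0.0245]
tcp_rot: [2.124, 2.314, 0.002]
wrist_force: [-1.1, -1.0, 6.3]
width: 0.341
grip_force: 41.6
```

The gauge is gripped (41 N, 29 mm). I'll lift it and refine the stand pose from the wrist pictures already taken.

Emit:
step_arm([
  {"fingers": 1, "dx": 0, "dy": 0, "dz": -0.03, "roll": 0},
  {"fingers": 1, "dx": 0, "dy": 0, "dz": -0.07, "roll": 0},
  {"fingers": 1, "dx": 0, "dy": 0, "dz": -0.07, "roll": 0},
], squeeze=40)

```text
time: 4.95
tool_pos: [0.5372, 0.3235, 0.0966]
tcp_rot: [2.123, 2.313, 0.01]
wrist_force: [0.0, 0.6, -3.6]
width: 0.346
grip_force: 40.7
```

```bash
cat > st.py <<'E'
from h import *
from scipy.optimize import least_squares
# blue contours -> world z=.02, edge points in rough stand frame, assign to outline edges, fit pose
def edges(n,cam):
    z=np.load(n); c=calibration(cam); 
    if "T" in z: c["world_to_cam"]=z["T"]
    hsv=cv2.cvtColor(z["im"],cv2.COLOR_BGR2HSV); m=cv2.inRange(hsv,(100,110,25),(130,255,255))
    k,_=cv2.findContours(m,cv2.RETR_EXTERNAL,cv2.CHAIN_APPROX_NONE)
    out=[]
    for q in k:
        if cv2.contourArea(q)<300: continue
        for u,v in q[:,0]:
            if 3<u<636 and 3<v<396: out.append(onz(c,u,v,.02)[:2])
    return np.array(out)*1000
def S(x,P):
    a=x[2]; return (P-x[:2])@np.array([[np.cos(a),-np.sin(a)],[np.sin(a),np.cos(a)]])
def res(x,P):
    q=S(x,P); X,Y=q.T; big=np.full(len(q),99.); c=[]
    c.append(np.where(abs(X)<110,Y+125,big)); 
    for s in(1,-1):
        c.append(np.where(abs(Y)<115,X-s*125,big)); c.append(np.where((Y>135)&(Y<295),X-s*50,big))
        c.append(np.where((s*X>60)&(s*X<115),Y-125,big))
    c.append(np.where(abs(X)<40,Y-305,big))
    c=np.array(c); i=abs(c).argmin(0); r=c[i,np.arange(len(q))]; return r,i
for names in([("w1.npz","wrist"),("w2.npz","wrist")],[("w1.npz","wrist")],[("w2.npz","wrist")],[("top0.npz","top")],[("scene0.npz","scene")]):
    P=np.vstack([edges(*n) for n in names]); x=np.array([616.6,-174.9,-.027])
    for t in(12,8,5,4,3):
        r,i=res(x,P); Q=P[abs(r)<t]
        x=least_squares(lambda y:np.clip(res(y,Q)[0],-t,t),x,loss="soft_l1",x_scale=[1,1,.01]).x
    r,i=res(x,Q); print(names[0],len(names),x.round(4),len(Q),np.bincount(i,minlength=8),np.abs(r).mean().round(2))
E
python3 st.py
```

```text
('w1.npz', 'wrist') 2 [ 6.135269e+02 -1.707810e+02 -2.580000e-02] 503 [167  41  79   2 115  88  11   0] 0.8
('w1.npz', 'wrist') 1 [ 6.136930e+02 -1.708549e+02 -2.730000e-02] 323 [167  41   0   0 115   0   0   0] 0.66
('w2.npz', 'wrist') 1 [ 6.132717e+02 -1.653958e+02 -2.710000e-02] 247 [ 0  0 79  3  0 88 22 55] 0.91
('top0.npz', 'top') 1 [ 6.193272e+02 -1.782954e+02 -2.430000e-02] 154 [ 0  0  0 14 61 43 15 21] 0.96
('scene0.npz', 'scene') 1 [ 6.202552e+02 -1.701775e+02 -2.870000e-02] 359 [72 85 52 12 69 49  7 13] 1.45
```

The wrist views are trustworthy, since the grip agrees with them to about 1.5 mm. The stand is at about (0.6145,-0.171) with yaw -0.0265. I'll carry the gauge over the entry.

Emit:
step_arm([
  {"fingers": 1, "dx": -0.216, "dy": 0.067, "dz": 0, "roll": 6.4},
  {"fingers": 1, "dx": -0.216, "dy": 0.067, "dz": 0, "roll": 6.4},
  {"fingers": 1, "dx": -0.216, "dy": 0.067, "dz": 0, "roll": 6.4},
  {"fingers": 1, "dx": -0.216, "dy": 0.067, "dz": 0, "roll": 6.4},
  {"fingers": 1, "dx": -0.216, "dy": 0.067, "dz": 0, "roll": 6.4},
  {"fingers": 1, "dx": -0.216, "dy": 0.067, "dz": 0.03, "roll": 6.4},
  {"fingers": 1, "dx": -0.216, "dy": 0.067, "dz": 0.04, "roll": 6.4},
  {"fingers": 1, "dx": -0.216, "dy": 0.067, "dz": 0.04, "roll": 6.4},
], squeeze=40)

```text
time: 5.95
tool_pos: [0.6177, 0.1131, 0.0511]
tcp_rot: [-2.247, -2.191, 0.006]
wrist_force: [0.4, 0.2, -3.3]
width: 0.343
grip_force: 40.5
```

```bash
python3 - <<'E'
from h import *
p,r,s=tool(); print(p,r.round(4),s["wrist_force"])
im,d,c=grab("wrist"); cv2.imwrite("pics/w3.png",im); np.savez("w3.npz",im=im,d=d,T=c["world_to_cam"])
E
```

```text
[0.61774685 0.11313814 0.05105848] [[ 2.530e-02  9.997e-01 -4.500e-03]
 [ 9.997e-01 -2.530e-02 -5.000e-04]
 [-6.000e-04 -4.500e-03 -1.000e+00]] [ 0.40904175  0.2129498  -3.33170889]
```

View pics/w3.png

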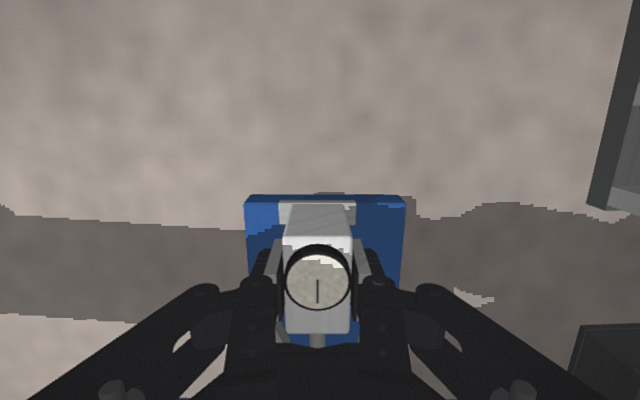

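The wrist view shows the gauge foot centred at column 317 and the tongue at column 325, so the tongue is about 4 mm towards +x. I'll lower the gauge onto the floor with a small shift.

Emit:
step_arm([
  {"fingers": 1, "dx": 0, "dy": 0.002, "dz": 0.003, "roll": 0},
  {"fingers": 1, "dx": 0, "dy": 0.003, "dz": 0.006, "roll": 0},
  {"fingers": 1, "dx": 0, "dy": 0.003, "dz": 0.006, "roll": 0},
  {"fingers": 1, "dx": 0, "dy": 0.003, "dz": 0.006, "roll": 0},
], squeeze=40)

```text
time: 6.5
tool_pos: [0.623, 0.1124, 0.0475]
tcp_rot: [2.25, 2.192, 0.0]
wrist_force: [-1.3, 0.0, -2.7]
width: 0.343
grip_force: 40.5
```

Emit:
step_arm([
  {"fingers": 1, "dx": 0, "dy": -0.001, "dz": 0.001, "roll": 0},
  {"fingers": 1, "dx": 0, "dy": -0.001, "dz": 0.002, "roll": 0},
  {"fingers": 1, "dx": 0, "dy": -0.001, "dz": 0.003, "roll": 0},
  {"fingers": 1, "dx": 0, "dy": -0.001, "dz": 0.003, "roll": 0},
  {"fingers": 1, "dx": 0, "dy": -0.001, "dz": 0.003, "roll": 0},
], squeeze=40)

```text
time: 7.12
tool_pos: [0.6219, 0.1125, 0.0445]
tcp_rot: [-2.25, -2.192, 0.0]
wrist_force: [-0.7, -0.6, 0.2]
width: 0.342
grip_force: 40.8
```

The gauge is on the floor, now slide it in.

Emit:
step_arm([
  {"fingers": 1, "dx": -0.01, "dy": 0, "dz": 0, "roll": 0},
  {"fingers": 1, "dx": -0.02, "dy": 0, "dz": 0, "roll": 0},
  {"fingers": 1, "dx": -0.03, "dy": 0, "dz": 0, "roll": 0},
  {"fingers": 1, "dx": -0.04, "dy": 0, "dz": 0, "roll": 0},
  {"fingers": 1, "dx": -0.05, "dy": 0, "dz": 0, "roll": 0},
  {"fingers": 1, "dx": -0.06, "dy": 0, "dz": 0, "roll": 0},
  {"fingers": 1, "dx": -0.06, "dy": 0, "dz": 0, "roll": 0},
], squeeze=40)

```text
time: 8.0
tool_pos: [0.6205, 0.051, 0.0445]
tcp_rot: [2.25, 2.191, -0.001]
wrist_force: [-0.1, -0.6, -2.2]
width: 0.343
grip_force: 40.8
```

```bash
python3 - <<'E'
from h import *
p,r,s=tool(); print(p,s["wrist_force"],s["torque"])
im,d,c=grab("scene"); T=np.array(c["world_to_cam"]);K=np.array(c["intrinsics"])
cv2.imwrite("pics/s1.png",cv2.resize(im[190:310,250:400],None,fx=4,fy=4,interpolation=cv2.INTER_CUBIC))
E
```

```text
[0.6205273  0.05097421 0.0445373 ] [-0.06836941 -0.57509987 -2.17256547] [-0.00978928  0.04865296 -0.00023476]
```

View pics/s1.png

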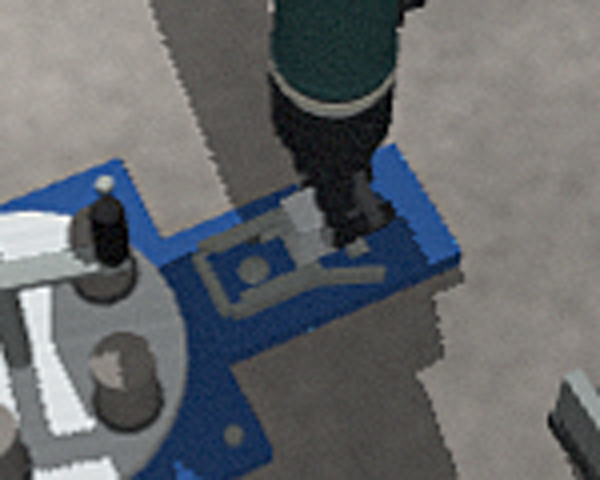

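The gauge foot is at the shoe mouth, aligned, with no side force. I'll continue.

Emit:
step_arm([
  {"fingers": 1, "dx": -0.006, "dy": 0, "dz": 0, "roll": 0},
  {"fingers": 1, "dx": -0.012, "dy": 0, "dz": 0, "roll": 0},
  {"fingers": 1, "dx": -0.018, "dy": 0, "dz": 0, "roll": 0},
  {"fingers": 1, "dx": -0.024, "dy": 0, "dz": 0, "roll": 0},
  {"fingers": 1, "dx": -0.03, "dy": 0, "dz": 0, "roll": 0},
  {"fingers": 1, "dx": -0.03, "dy": 0, "dz": 0, "roll": 0},
], squeeze=40)

```text
time: 8.8
tool_pos: [0.6197, 0.0213, 0.0445]
tcp_rot: [2.25, 2.191, -0.001]
wrist_force: [-0.4, -0.4, 3.1]
width: 0.341
grip_force: 41.4
```

Emit:
step_arm([
  {"fingers": 1, "dx": -0.005, "dy": 0, "dz": 0, "roll": 0},
  {"fingers": 1, "dx": -0.01, "dy": 0, "dz": 0, "roll": 0},
  {"fingers": 1, "dx": -0.014, "dy": 0, "dz": 0, "roll": 0},
  {"fingers": 1, "dx": -0.017, "dy": 0, "dz": 0, "roll": 0},
  {"fingers": 1, "dx": -0.02, "dy": 0, "dz": 0, "roll": 0},
  {"fingers": 1, "dx": -0.02, "dy": 0, "dz": 0, "roll": 0},
], squeeze=40)

```text
time: 9.55
tool_pos: [0.6192, 0.0018, 0.0444]
tcp_rot: [2.25, 2.192, -0.001]
wrist_force: [-0.6, 0.3, 4.6]
width: 0.345
grip_force: 41.6
```

Emit:
step_arm([
  {"fingers": 1, "dx": -0.001, "dy": 0, "dz": 0, "roll": 0},
  {"fingers": 1, "dx": -0.001, "dy": 0, "dz": 0, "roll": 0},
  {"fingers": 1, "dx": -0.001, "dy": 0, "dz": 0, "roll": 0},
], squeeze=40)

```text
time: 9.93
tool_pos: [0.6192, 0.0015, 0.0445]
tcp_rot: [2.25, 2.192, 0.0]
wrist_force: [-0.4, 1.8, 6.0]
width: 0.339
grip_force: 41.7
```

Emit:
step_arm([
  {"fingers": 1, "dx": -0.001, "dy": 0, "dz": 0, "roll": 0},
  {"fingers": 1, "dx": -0.001, "dy": 0, "dz": 0, "roll": 0},
  {"fingers": 1, "dx": -0.001, "dy": 0, "dz": 0, "roll": 0},
], squeeze=40)

```text
time: 10.3
tool_pos: [0.6192, 0.0008, 0.0445]
tcp_rot: [2.25, 2.192, 0.001]
wrist_force: [0.2, 2.7, 5.1]
width: 0.345
grip_force: 41.7
```

Emit:
step_arm([
  {"fingers": 1, "dx": -0.001, "dy": 0, "dz": 0, "roll": 0},
  {"fingers": 1, "dx": -0.001, "dy": 0, "dz": 0, "roll": 0},
  {"fingers": 1, "dx": -0.001, "dy": 0, "dz": 0, "roll": 0},
], squeeze=40)

```text
time: 10.68
tool_pos: [0.6192, -0.0, 0.0445]
tcp_rot: [-2.25, -2.192, -0.001]
wrist_force: [-0.4, 4.0, 5.7]
width: 0.341
grip_force: 41.6
```

Emit:
step_arm([
  {"fingers": 1, "dx": -0.0015, "dy": 0, "dz": 0, "roll": 0},
  {"fingers": 1, "dx": -0.0015, "dy": 0, "dz": 0, "roll": 0},
  {"fingers": 1, "dx": -0.0015, "dy": 0, "dz": 0, "roll": 0},
], squeeze=40)

```text
time: 11.05
tool_pos: [0.6192, -0.0015, 0.0445]
tcp_rot: [2.25, 2.192, 0.001]
wrist_force: [-0.1, 5.1, 6.4]
width: 0.346
grip_force: 41.6
```

Emit:
step_arm([
  {"fingers": 1, "dx": -0.0015, "dy": 0, "dz": 0, "roll": 0},
  {"fingers": 1, "dx": -0.0015, "dy": 0, "dz": 0, "roll": 0},
  {"fingers": 1, "dx": -0.0015, "dy": 0, "dz": 0, "roll": 0},
], squeeze=40)

```text
time: 11.42
tool_pos: [0.6192, -0.0029, 0.0445]
tcp_rot: [-2.251, -2.192, -0.002]
wrist_force: [-0.0, 5.6, 4.5]
width: 0.343
grip_force: 41.7
```

The force is rising gently. I'll look to see how far in the gauge is.

```bash
python3 - <<'E'
from h import *
im,d,c=grab("scene"); a=cv2.resize(im[200:300,270:370],None,fx=4,fy=4,interpolation=cv2.INTER_CUBIC)
im,d,c=grab("wrist"); b=cv2.resize(im[190:390,240:400],None,fx=2,fy=2)
cv2.imwrite("pics/s2.png",np.hstack([a,b]))
# predicted pixel of home gauge points in wrist view is below the gripper; print state
p,r,s=tool(); print(s["time"],p,s["wrist_force"],s["torque"])
E
```

```text
11.525 [ 0.61916269 -0.00285632  0.04450977] [0.93644009 6.00257123 5.86285639] [ 0.90861781 -0.10851007  0.00863633]
```

View pics/s2.png

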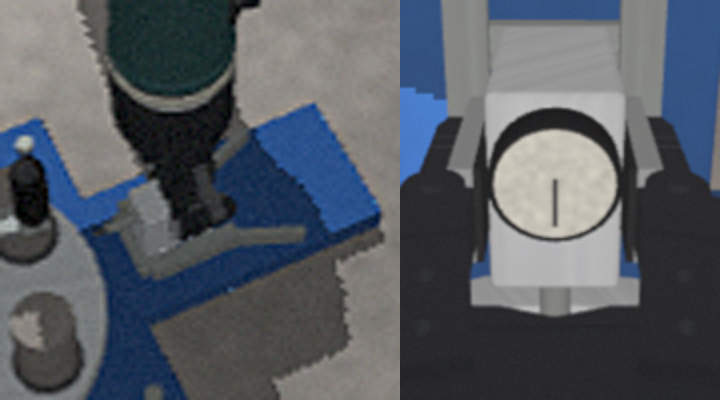

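The scene crop shows the gauge block close to the shoe's end stop. The wrist crop shows the foot's rear edge at about row 20, between the walls. I'll measure the foot's rear edge against the funnel bend (y = 206) by depth.

```bash
cat > q.py <<'E'
from h import *
im,d,c=grab("wrist"); W=cloud(c,d); q=W.reshape(-1,3); q=q[~np.isnan(q[:,0])]
y=np.array([.0265,.99965]); x=np.array([.99965,-.0265]); o=np.array([.6145,-.171])
X=(q[:,:2]-o)@x*1e3; Y=(q[:,:2]-o)@y*1e3; Z=q[:,2]*1e3
for a in range(180,260,4):
    s=(Y>=a)&(Y<a+4)&(abs(X)<55); w=s&(Z>29)&(Z<37); l,r=X[w&(X<0)],X[w&(X>0)]
    f=s&(abs(X)<14); f2=lambda v:(v.min().round(1),v.max().round(1)) if len(v) else None
    print(a,f2(l),f2(r),np.median(Z[f]).round(1) if f.any() else None)
for lo,hi in((23,28),(40,70)):
    m=(abs(X)<13)&(Z>lo)&(Z<hi)&(Y>150)&(Y<240); print(lo,Y[m].max().round(1),np.percentile(Y[m],[1,99]).round(1))
m=(Z>45)&(Z<70)&(abs(X)<17)&(Y>130)&(Y<230); print(Z[m].max(), np.percentile(X[m],[1,99]))
for zz in(50,52,54,64,66,68,70): 
    m=(abs(X)<13)&(abs(Z-zz)<1); print(zz,m.sum(),np.percentile(Y[m],[2,98]).round(1) if m.any() else 0)
E
python3 q.py
```

```text
180 (np.float64(-29.9), np.float64(-17.9)) (np.float64(17.9), np.float64(29.7)) 126.8
184 (np.float64(-30.1), np.float64(-17.9)) (np.float64(17.8), np.float64(30.1)) 123.5
188 (np.float64(-30.1), np.float64(-0.1)) (np.float64(0.4), np.float64(29.7)) 70.1
192 (np.float64(-29.8), np.float64(-0.1)) (np.float64(1.0), np.float64(30.2)) 20.1
196 (np.float64(-30.2), np.float64(-18.1)) (np.float64(18.0), np.float64(30.0)) 19.7
200 (np.float64(-30.7), np.float64(-17.9)) (np.float64(17.8), np.float64(30.6)) 19.6
204 (np.float64(-32.2), np.float64(-18.0)) (np.float64(17.9), np.float64(32.6)) 19.6
208 (np.float64(-33.9), np.float64(-26.2)) (np.float64(26.2), np.float64(33.9)) 19.6
212 (np.float64(-35.5), np.float64(-27.8)) (np.float64(27.8), np.float64(35.0)) 19.6
216 (np.float64(-37.4), np.float64(-29.4)) (np.float64(29.2), np.float64(36.3)) 19.6
220 (np.float64(-38.5), np.float64(-31.0)) (np.float64(30.6), np.float64(38.4)) 19.6
224 (np.float64(-40.4), np.float64(-32.2)) (np.float64(31.9), np.float64(40.1)) 19.7
228 (np.float64(-41.7), np.float64(-34.3)) (np.float64(33.6), np.float64(41.4)) 19.6
232 (np.float64(-43.5), np.float64(-35.5)) (np.float64(35.1), np.float64(43.0)) 19.6
236 (np.float64(-45.0), np.float64(-37.3)) (np.float64(36.8), np.float64(44.5)) 19.7
240 (np.float64(-46.9), np.float64(-38.9)) (np.float64(38.2), np.float64(46.3)) 19.7
244 (np.float64(-45.7), np.float64(-40.8)) (np.float64(39.9), np.float64(45.4)) 19.6
248 None None 19.6
252 None None 19.6
256 None None 19.6
23 192.2 [190.9 192.1]
40 192.4 [191.  192.2]
69.99095448655855 [-16.65835158  16.45591511]
50 80 [191.3 192.1]
52 76 [191.3 192.1]
54 87 [191.3 192. ]
64 196 [127.5 192.1]
66 103 [191.2 192.4]
68 135 [191.  192.2]
70 471 [142.9 192. ]
```

```bash
sed -i '/^for a in/,$d' q.py; cat >> q.py <<'E'
w=(Z>29)&(Z<37)
m=w&(abs(X)>18.5)&(abs(X)<22); print("lip end 206:",np.percentile(Y[m],[98,99.5,100]))
m=w&(abs(X)>25)&(abs(X)<48)&(Y<262); print("wall end 246:",np.percentile(Y[m],[98,99.5,100]))
m=(abs(X)<30)&(Z>17)&(Z<23)&(Y>260); print("tongue 305:",np.percentile(Y[m],[99,99.8,100]))
m=(abs(X)<13)&(Z>23)&(Z<70)&(Y>150)&(Y<240); print("rear face",np.percentile(Y[m],[50,90,99]))
p,r,s=tool(); print(s["time"],p,s["wrist_force"],s["torque"])
E
python3 q.py
```

```text
lip end 206: [204.41762853 204.60373866 204.73304069]
wall end 246: [243.94218171 245.33010863 245.84367622]
tongue 305: [292.8006601  293.08688898 293.32857589]
rear face [191.71046419 191.98441543 192.21834249]
11.625 [ 0.61916615 -0.00284268  0.04449169] [1.17466439 6.0208004  5.53438218] [ 0.91157697 -0.15441529  0.02838795]
```

The gauge is against the end stop (y about 168.4) with the detent passed. I'll back off about 1.6 mm.

Emit:
step_arm([
  {"fingers": 1, "dx": 0.002, "dy": 0, "dz": 0, "roll": 0},
  {"fingers": 1, "dx": 0.003, "dy": 0, "dz": 0, "roll": 0},
  {"fingers": 1, "dx": 0.003, "dy": 0, "dz": 0, "roll": 0},
  {"fingers": 1, "dx": 0.003, "dy": 0, "dz": 0, "roll": 0},
], squeeze=40)

```text
time: 12.12
tool_pos: [0.6192, -0.0024, 0.0445]
tcp_rot: [2.248, 2.191, -0.003]
wrist_force: [-0.0, -2.5, 5.0]
width: 0.341
grip_force: 41.7
```

```bash
python3 q.py
```

```text
lip end 206: [204.4289099  204.69391385 204.78817817]
wall end 246: [243.91238474 245.22446668 245.79615045]
tongue 305: [292.98250766 293.3112099  293.64001087]
rear face [192.09395916 192.38410528 192.66654968]
12.175 [ 0.61918271 -0.00242799  0.04452366] [-0.32727052 -2.40313479  5.81086139] [-0.41164135 -0.06988718  0.04366059]
```

Emit:
step_arm([
  {"fingers": 1, "dx": 0, "dy": 0, "dz": -0.001, "roll": 0},
  {"fingers": 1, "dx": 0.001, "dy": 0, "dz": -0.0015, "roll": 0},
  {"fingers": 1, "dx": 0.001, "dy": 0, "dz": -0.0015, "roll": 0},
  {"fingers": 1, "dx": 0.001, "dy": 0, "dz": -0.0015, "roll": 0},
], squeeze=40)

```text
time: 12.68
tool_pos: [0.6178, 0.0006, 0.0447]
tcp_rot: [-2.249, -2.191, 0.003]
wrist_force: [-1.5, 0.2, -2.5]
width: 0.338
grip_force: 40.6
```

```bash
python3 q.py
```

```text
lip end 206: [204.51832904 204.66318466 204.85735101]
wall end 246: [244.06410151 245.41537439 245.95820438]
tongue 305: [296.18859015 296.51099021 296.82882388]
rear face [195.07278561 195.36849013 195.56074966]
12.725 [0.61795733 0.00068831 0.04485671] [-0.47161039 -0.4674157  -3.51277349] [-0.06154498  0.07308821 -0.02384299]
```

Emit:
step_arm([
  {"fingers": 1, "dx": -0.0015, "dy": 0.001, "dz": 0, "roll": 0},
  {"fingers": 1, "dx": -0.0015, "dy": 0.001, "dz": 0.0005, "roll": 0},
  {"fingers": 1, "dx": -0.0015, "dy": 0.001, "dz": 0.0005, "roll": 0},
  {"fingers": 1, "dx": -0.0015, "dy": 0.001, "dz": 0.0005, "roll": 0},
], squeeze=40)

```text
time: 13.22
tool_pos: [0.6199, -0.001, 0.0453]
tcp_rot: [-2.25, -2.192, -0.0]
wrist_force: [-0.2, -0.1, -3.3]
width: 0.349
grip_force: 40.6
```

```bash
python3 q.py
```

```text
lip end 206: [204.50771578 204.77475486 204.86423061]
wall end 246: [243.98419236 245.37148426 245.88426732]
tongue 305: [294.87622775 295.2513612  295.45097227]
rear face [193.58238593 193.88133498 194.11361997]
13.275 [ 0.61998859 -0.00095533  0.04533435] [-1.09185039 -0.36987489 -2.90151753] [-0.00822309  0.04779874  0.01243759]
```

The gauge is at y = 170.3. I'll lower it the last 0.8 mm, release and rise.

Emit:
step_arm([
  {"fingers": 1, "dx": 0, "dy": 0, "dz": 0.001, "roll": 0},
  {"fingers": 1, "dx": 0, "dy": 0, "dz": 0.001, "roll": 0},
  {"fingers": -1, "dx": 0, "dy": 0, "dz": 0.001, "roll": 0},
  {"fingers": -1, "dx": 0, "dy": 0, "dz": 0.001, "roll": 0},
  {"fingers": -1, "dx": 0, "dy": 0, "dz": 0.001, "roll": 0},
  {"fingers": -1, "dx": 0, "dy": 0, "dz": 0.001, "roll": 0},
  {"fingers": -1, "dx": 0, "dy": 0, "dz": 0.001, "roll": 0},
  {"fingers": -1, "dx": 0, "dy": 0, "dz": 0.001, "roll": 0},
], squeeze=40)

```text
time: 14.28
tool_pos: [0.6199, -0.001, 0.0443]
tcp_rot: [-2.25, -2.192, 0.0]
wrist_force: [-0.2, -0.3, -0.4]
width: 0.998
grip_force: 0.0
```

Emit:
step_arm([
  {"fingers": -1, "dx": 0, "dy": 0, "dz": -0.03, "roll": 0},
  {"fingers": -1, "dx": 0, "dy": 0, "dz": -0.09, "roll": 0},
  {"fingers": -1, "dx": 0.04, "dy": 0, "dz": -0.15, "roll": 0},
  {"fingers": -1, "dx": 0.04, "dy": 0, "dz": -0.21, "roll": 0},
  {"fingers": -1, "dx": 0.04, "dy": 0, "dz": -0.24, "roll": 0},
  {"fingers": -1, "dx": 0.04, "dy": 0, "dz": -0.24, "roll": 0},
], squeeze=40)

```text
time: 15.02
tool_pos: [0.6234, 0.0393, 0.2894]
tcp_rot: [2.246, 2.188, 0.01]
wrist_force: [-0.5, 0.6, 1.0]
width: 1.003
grip_force: 0.0
```

```bash
python3 q.py; python3 - <<'E'
from h import *
im,d,c=grab("wrist"); W=cloud(c,d).reshape(-1,3); q=W[(W[:,2]>.195-.03)&(W[:,2]<.21)]; q=q[(q[:,1]<-.03)&(q[:,0]>.5)&(q[:,0]<.72)]; print("knob wrist",len(q),q.mean(0) if len(q) else 0)
im,d,c=grab("scene"); W=cloud(c,d).reshape(-1,3); q=W[(W[:,2]>.165)&(W[:,2]<.21)&(np.hypot(W[:,0]-.6145,W[:,1]+.17)<.1)]; t=q[q[:,2]>.196]; print("knob scene",len(q),q.mean(0),len(t),t.mean(0))
np.savez("s3.npz",im=im,d=d); cv2.imwrite("pics/s3.png",im)
E
```

```text
lip end 206: [203.77507783 204.01924435 204.20861294]
wall end 246: [243.78271483 245.05092154 245.17605012]
tongue 305: [303.74721478 303.79540842 303.8097935 ]
rear face [193.52915909 193.81143489 193.93456759]
15.075 [0.62188908 0.03912115 0.28625522] [ 1.66001020e-01 -1.49068129e-04 -2.94068219e-01] [ 0.00987755 -0.01704437  0.03512243]
knob wrist 545 [ 0.63236769 -0.09614599  0.18535785]
knob scene 122 [ 0.63864655 -0.10640641  0.19018886] 63 [ 0.63573516 -0.10543731  0.19988492]
```

The gauge stayed home (rear face 195.3 after bias correction, centre 170.3). The knob is at about (0.634,-0.105). I'll grip it.

Emit:
step_arm([
  {"fingers": -1, "dx": -0.144, "dy": 0.0155, "dz": 0, "roll": 0},
  {"fingers": -1, "dx": -0.144, "dy": 0.0155, "dz": 0, "roll": 0},
  {"fingers": -1, "dx": -0.144, "dy": 0.0155, "dz": 0, "roll": 0},
  {"fingers": -1, "dx": -0.144, "dy": 0.0155, "dz": 0.04, "roll": 0},
  {"fingers": -1, "dx": -0.144, "dy": 0.0155, "dz": 0.09, "roll": 0},
  {"fingers": -1, "dx": -0.144, "dy": 0.0155, "dz": 0.128, "roll": 0},
  {"fingers": -1, "dx": -0.144, "dy": 0.0155, "dz": 0.128, "roll": 0},
  {"fingers": -1, "dx": -0.144, "dy": 0.0155, "dz": 0.128, "roll": 0},
], squeeze=40)

```text
time: 16.18
tool_pos: [0.6331, -0.1051, 0.1568]
tcp_rot: [2.25, 2.192, 0.001]
wrist_force: [1.4, -0.3, 1.1]
width: 0.999
grip_force: 0.0
```

```bash
python3 - <<'E'
from h import *
p,r,s=tool(); print(s["time"],p,s["wrist_force"])
im,d,c=grab("wrist"); W=cloud(c,d).reshape(-1,3); q=W[(W[:,2]>.197)&(W[:,2]<.205)&(np.hypot(W[:,0]-.634,W[:,1]+.105)<.03)]; print("knob top",len(q),q.mean(0),q.min(0),q.max(0))
E
```

```text
16.175 [ 0.63312504 -0.10508475  0.1568171 ] [ 1.41687174 -0.25407505  1.13018858]
knob top 2101 [ 0.63307317 -0.10312394  0.20014491] [ 0.62243405 -0.11533032  0.19700915] [ 0.64352467 -0.09361037  0.20215516]
```

Emit:
step_arm([
  {"fingers": 1, "dx": 0, "dy": 0, "dz": 0, "roll": 0},
  {"fingers": 1, "dx": 0, "dy": 0, "dz": 0, "roll": 0},
  {"fingers": 1, "dx": 0, "dy": 0, "dz": 0, "roll": 0},
  {"fingers": 1, "dx": 0, "dy": 0, "dz": 0, "roll": 0},
  {"fingers": 1, "dx": 0, "dy": 0, "dz": 0, "roll": 0},
  {"fingers": 1, "dx": 0, "dy": 0, "dz": 0, "roll": 0},
  {"fingers": 1, "dx": 0, "dy": 0, "dz": 0, "roll": 0},
], squeeze=35)

```text
time: 17.1
tool_pos: [0.633, -0.1054, 0.1569]
tcp_rot: [2.25, 2.192, 0.001]
wrist_force: [-0.8, 0.7, 4.2]
width: 0.249
grip_force: 34.2
```

```bash
python3 - <<'E'
from h import *
p,r,s=tool(); print(s["time"],p,s["wrist_force"])
k0=np.array([.633,-.1046]); ax=np.array([.6145,-.1722]); a0=np.arctan2(*(k0-ax)[::-1]); a1=-np.pi/2-.0265
print(np.degrees([a0,a1]))
prev=k0
for n,a in enumerate(np.linspace(a0,a1,33)):
    k=ax+.07*np.array([np.cos(a),np.sin(a)])
    if n%8==1: base=prev; 
    if n: d=k-base; print(n,(d@r[:2,0]).round(4),(d@r[:2,1]).round(4))
    prev=k
E
```

```text
17.1 [ 0.63302893 -0.10537758  0.1568887 ] [-0.82300598  0.6706344   4.15973978]
[ 74.69469104 -91.51833816]
1 -0.0018 0.0061
2 -0.0041 0.012
3 -0.007 0.0176
4 -0.0103 0.023
5 -0.0142 0.0281
6 -0.0185 0.0328
7 -0.0231 0.0371
8 -0.0282 0.0409
9 -0.0054 0.0034
10 -0.011 0.0062
11 -0.0169 0.0086
12 -0.023 0.0104
13 -0.0292 0.0116
14 -0.0355 0.0123
15 -0.0419 0.0124
16 -0.0482 0.0119
17 -0.0063 -0.001
18 -0.0124 -0.0027
19 -0.0184 -0.0048
20 -0.0241 -0.0075
21 -0.0296 -0.0107
22 -0.0347 -0.0144
23 -0.0396 -0.0185
24 -0.044 -0.0231
25 -0.004 -0.0049
26 -0.0075 -0.0102
27 -0.0105 -0.0158
28 -0.0131 -0.0216
29 -0.015 -0.0276
30 -0.0165 -0.0338
31 -0.0173 -0.0401
32 -0.0176 -0.0464
```

Emit:
step_arm([
  {"fingers": 1, "dx": -0.0018, "dy": 0.0061, "dz": 0, "roll": 0},
  {"fingers": 1, "dx": -0.0041, "dy": 0.012, "dz": 0, "roll": 0},
  {"fingers": 1, "dx": -0.007, "dy": 0.0176, "dz": 0, "roll": 0},
  {"fingers": 1, "dx": -0.0103, "dy": 0.023, "dz": 0, "roll": 0},
  {"fingers": 1, "dx": -0.0142, "dy": 0.0281, "dz": 0, "roll": 0},
  {"fingers": 1, "dx": -0.0185, "dy": 0.0328, "dz": 0, "roll": 0},
  {"fingers": 1, "dx": -0.0231, "dy": 0.0371, "dz": 0, "roll": 0},
  {"fingers": 1, "dx": -0.0282, "dy": 0.0409, "dz": 0, "roll": 0},
], squeeze=35)

```text
time: 18.1
tool_pos: [0.6732, -0.1347, 0.1569]
tcp_rot: [2.25, 2.192, 0.0]
wrist_force: [-2.3, 0.0, 6.6]
width: 0.251
grip_force: 34.6
```

Emit:
step_arm([
  {"fingers": 1, "dx": -0.0054, "dy": 0.0034, "dz": 0, "roll": 0},
  {"fingers": 1, "dx": -0.011, "dy": 0.0062, "dz": 0, "roll": 0},
  {"fingers": 1, "dx": -0.0169, "dy": 0.0086, "dz": 0, "roll": 0},
  {"fingers": 1, "dx": -0.023, "dy": 0.0104, "dz": 0, "roll": 0},
  {"fingers": 1, "dx": -0.0292, "dy": 0.0116, "dz": 0, "roll": 0},
  {"fingers": 1, "dx": -0.0355, "dy": 0.0123, "dz": 0, "roll": 0},
  {"fingers": 1, "dx": -0.0419, "dy": 0.0124, "dz": 0, "roll": 0},
  {"fingers": 1, "dx": -0.0482, "dy": 0.0119, "dz": 0, "roll": 0},
], squeeze=35)

```text
time: 19.1
tool_pos: [0.6838, -0.183, 0.1569]
tcp_rot: [2.25, 2.192, 0.001]
wrist_force: [-1.3, 1.3, 6.2]
width: 0.25
grip_force: 34.6
```

Emit:
step_arm([
  {"fingers": 1, "dx": -0.0063, "dy": -0.001, "dz": 0, "roll": 0},
  {"fingers": 1, "dx": -0.0124, "dy": -0.0027, "dz": 0, "roll": 0},
  {"fingers": 1, "dx": -0.0184, "dy": -0.0048, "dz": 0, "roll": 0},
  {"fingers": 1, "dx": -0.0241, "dy": -0.0075, "dz": 0, "roll": 0},
  {"fingers": 1, "dx": -0.0296, "dy": -0.0107, "dz": 0, "roll": 0},
  {"fingers": 1, "dx": -0.0347, "dy": -0.0144, "dz": 0, "roll": 0},
  {"fingers": 1, "dx": -0.0396, "dy": -0.0185, "dz": 0, "roll": 0},
  {"fingers": 1, "dx": -0.044, "dy": -0.0231, "dz": 0, "roll": 0},
], squeeze=35)

```text
time: 20.1
tool_pos: [0.6597, -0.2264, 0.1569]
tcp_rot: [2.25, 2.192, 0.002]
wrist_force: [-0.4, 1.9, 5.0]
width: 0.251
grip_force: 34.5
```

Emit:
step_arm([
  {"fingers": 1, "dx": -0.004, "dy": -0.0049, "dz": 0, "roll": 0},
  {"fingers": 1, "dx": -0.0075, "dy": -0.0102, "dz": 0, "roll": 0},
  {"fingers": 1, "dx": -0.0105, "dy": -0.0158, "dz": 0, "roll": 0},
  {"fingers": 1, "dx": -0.0131, "dy": -0.0216, "dz": 0, "roll": 0},
  {"fingers": 1, "dx": -0.015, "dy": -0.0276, "dz": 0, "roll": 0},
  {"fingers": 1, "dx": -0.0165, "dy": -0.0338, "dz": 0, "roll": 0},
  {"fingers": 1, "dx": -0.0173, "dy": -0.0401, "dz": 0, "roll": 0},
  {"fingers": 1, "dx": -0.0176, "dy": -0.0464, "dz": 0, "roll": 0},
], squeeze=35)

```text
time: 21.1
tool_pos: [0.6129, -0.2429, 0.1569]
tcp_rot: [2.249, 2.191, 0.002]
wrist_force: [1.7, 2.7, 5.6]
width: 0.244
grip_force: 34.6
```

Emit:
step_arm([
  {"fingers": 1, "dx": 0, "dy": 0, "dz": 0, "roll": 0},
  {"fingers": 1, "dx": 0, "dy": 0, "dz": 0, "roll": 0},
  {"fingers": 1, "dx": 0, "dy": 0, "dz": 0, "roll": 0},
], squeeze=35)

```text
time: 21.48
tool_pos: [0.6123, -0.2429, 0.1569]
tcp_rot: [2.25, 2.192, 0.0]
wrist_force: [-1.4, 0.8, 7.1]
width: 0.244
grip_force: 34.8
```

```bash
python3 - <<'E'
from h import *
y=np.array([.0265,.99965]); x=np.array([.99965,-.0265]); o=np.array([.6145,-.1722])
p,r,s=tool(); print(s["time"],p,s["wrist_force"],"tcp stand x,y",(p[:2]-o)@x,(p[:2]-o)@y)
for n in("wrist","scene","top"):
    im,d,c=grab(n); W=cloud(c,d).reshape(-1,3); W=W[~np.isnan(W[:,0])]; X=(W[:,:2]-o)@x*1e3; Y=(W[:,:2]-o)@y*1e3; Z=W[:,2]*1e3
    m=(Z>112)&(Z<124)&(np.hypot(X,Y-80)<40)
    if m.sum()>8: print(n,"prism top",m.sum(),cv2.minAreaRect(np.c_[X[m],Y[m]].astype(np.float32)),X[m].mean(),Y[m].mean())
    m=(Z>60)&(Z<90)&(abs(X)<30)&(Y>150)&(Y<210); 
    if m.sum()>8: print(n,"gauge dial/top",X[m].mean(),Y[m].mean(),Y[m].max())
    if n=="scene": cv2.imwrite("pics/fin.png",cv2.resize(im[150:350,180:400],None,fx=3,fy=3,interpolation=cv2.INTER_CUBIC))
E
```

```text
21.475 [ 0.61230604 -0.24289448  0.15688097] [-1.43017064  0.835029    7.10524529] tcp stand x,y -0.0003197897665926123 -0.07072787689321054
wrist prism top 11 ((1.5142011642456055, 59.593841552734375), (32.428741455078125, 0.2389761507511139), 0.14643804728984833) 5.605721544097169 59.640275796540145
scene prism top 239 ((2.9525089263916016, 79.08985900878906), (39.79853820800781, 43.27313232421875), 89.5420150756836) 3.721292669237872 78.78180865914496
scene gauge dial/top 6.006253040357617 171.47438370431144 194.58652599385627
top prism top 125 ((3.9465856552124023, 78.30964660644531), (39.826934814453125, 39.14082336425781), 2.019200086593628) 2.396600997819214 78.73354986584927
top gauge dial/top 2.232072221532529 171.82559317260635 192.41612329793062
```

View pics/fin.png

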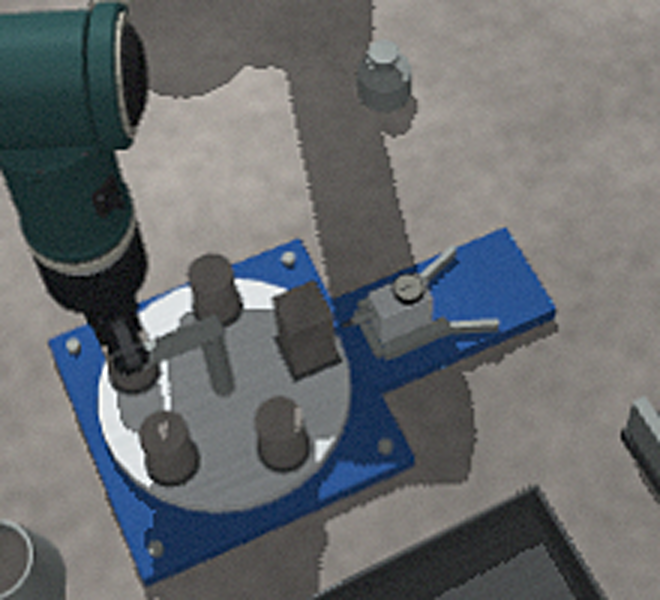

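The final view shows the prism at (308,330) squarely before the probe at (350,322), the gauge home in the shoe and the fingers on the knob. Prism and gauge agree across to about 2–3 mm. I'll hand it in.

```bash
python3 -c "
from workcell import *
print(finish_job())"
```

```text
the job is handed in; nothing more can be done
None
```

I slid the gauge home in the shoe, turned the square prism in front of its probe, and handed the job in at about 21.6 s still gripping the knob; I inferred the detent click from the gauge's measured position (about 170 mm) and did not read it directly, and no verdict was returned.

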